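Fill the display case with waiter's friends, all facing one way, and shut it

TASK

Lay the three loose brass waiter's friends in the three empty lanes of the mahogany display case, one flat in each lane in any order, all lying the same way round as the one already in the case, with the bell-cap end towards the lid's hinge. Then bring the propped-open glass lid all the way down, without slamming it, so that it lies fully shut over all four. Leave the one already in the case and the other things on the counter where they are.

Things in the scene. Friction and masses are not known exactly. Their poses are not given: they have to be found in the camera images.
- friend1: One of three identical loose pieces: brass bell-cap waiter's friend lying flat: a straight bar 16 mm wide, 20 tall, with a round flared bell, 32 across, 24 tall, at its +x end. Own x runs from -50 (plain end) to +61 mm (outside of bell); bar is free to grip from -50 to +28. Origin mid-width on the underside; x along the bar to the bell, z up. 0.06 to 0.13 kg.
- friend2: One of three identical loose pieces: brass bell-cap waiter's friend lying flat: a straight bar 16 mm wide, 20 tall, with a round flared bell, 32 across, 24 tall, at its +x end. Own x runs from -50 (plain end) to +61 mm (outside of bell); bar is free to grip from -50 to +28. Origin mid-width on the underside; x along the bar to the bell, z up. 0.06 to 0.13 kg.
- friend3: One of three identical loose pieces: brass bell-cap waiter's friend lying flat: a straight bar 16 mm wide, 20 tall, with a round flared bell, 32 across, 24 tall, at its +x end. Own x runs from -50 (plain end) to +61 mm (outside of bell); bar is free to grip from -50 to +28. Origin mid-width on the underside; x along the bar to the bell, z up. 0.06 to 0.13 kg.
- friend1_bell (a point): point inside the bell cap of friend1, on the bell's axis: 45 mm along the piece's +x from its origin, 12 mm above its underside
- friend2_bell (a point): point inside the bell cap of friend2, on the bell's axis: 45 mm along the piece's +x from its origin, 12 mm above its underside
- friend3_bell (a point): point inside the bell cap of friend3, on the bell's axis: 45 mm along the piece's +x from its origin, 12 mm above its underside
- shown: The waiter's friend that already lies in lane 4, bell towards the hinge, as the pattern; same make and size as the three loose ones, origin and axes likewise
- shown_bell (a point): the same bell point of the piece already in the case
- case: Fixed open mahogany case, 244 (its x) x 155 mm (its y), rim 35 mm and inner floor 8 mm above the counter, walls 8 mm, inside 228 x 139 mm. Origin at the centre of its underside, z up; turned up to 0.2 rad. Ribs 3 mm thick, 5 mm high part the floor into four lanes 54 mm wide along its y. Lid hinged on the -y rim, brass lock plate on the +y wall.
- lane1 (a point): centre of lane 1 on the inner floor, axes as the case's; lanes are 57 mm apart along the case's x, lane 1 at -85.5 mm (nearest the robot), lane 4 at +85.5 mm. Lane 1 is empty at the start.
- lane2 (a point): centre of lane 2 on the inner floor, axes as the case's; lanes are 57 mm apart along the case's x, lane 1 at -85.5 mm (nearest the robot), lane 4 at +85.5 mm. Lane 2 is empty at the start.
- lane3 (a point): centre of lane 3 on the inner floor, axes as the case's; lanes are 57 mm apart along the case's x, lane 1 at -85.5 mm (nearest the robot), lane 4 at +85.5 mm. Lane 3 is empty at the start.
- lane4 (a point): centre of lane 4 on the inner floor, axes as the case's; lanes are 57 mm apart along the case's x, lane 1 at -85.5 mm (nearest the robot), lane 4 at +85.5 mm. Lane 4 is already filled.
- lid (a joint): angle of the hinged glass lid (rad): 0 shut flat on the rim, 1.57 upright, stop at 1.9 leaning away from the case; starts at 1.5 to 1.8. The hinge is stiff (0.38 N m of friction): the lid stays where it is left and must be pushed all the way down, with about 3 N at its free edge at first, less later.
- lid_hinge (a point): middle of the lid's hinge line, on the outer edge of the case's -y rim, 35 mm above the counter; the hinge line runs along the case's x
- lid_edge (a point): middle of the lid's free edge on its outer face (upper when shut). The lid is a flat glazed wooden frame 244 mm wide, 155 mm from hinge to free edge, 8 mm thick, its inner face through the hinge line, outer face flush, with a brass tab 9 mm beyond the middle of the free edge. 0.32 kg.
- bone_corkscrew: Bystander, leave alone: white bone-handled T corkscrew lying flat, about 110 x 86 x 20 mm. Origin at its foot.
- stopper: Bystander, leave alone: green glass bottle stopper standing on its round head, 38 mm across, 52 mm tall. Origin at its foot.
- foil_cutter: Bystander, leave alone: U-shaped pewter foil cutter, 44 x 44 x 14 mm. Origin at its foot.
- cork: Bystander, leave alone: wine cork on its side, 44 mm long, 24 mm thick. Origin at its foot.
- drip_collar: Bystander, leave alone: brass drip collar (a flat ring), 44 mm across, 16 mm tall. Origin at its foot.
Not all that is in view belongs to the job. What is shaped like the friend2 but turquoise is not meant. Leave any turquoise look-alike of the friend3 alone.

How it is judged:
By the outcome, as a careful person would: the job done as asked, in the order asked, and still so for the second after the job is handed in, with the robot touching nothing.
It also fails if it takes over 72 s, if anything falls off the work surface, if the arm or the gripper's body presses on something with over 40 N, if the wrist force passes 120 N, or if a joint passes its speed limit or range.

ROBOT

A 6-joint arm with a two-finger parallel gripper is mounted at the origin on the work surface. World frame = base frame: x ahead of the robot, y to its left, z up, the work surface at z = 0. Lengths are in mm, angles in rad, forces in N, time in s.
With the tool pointing down it reaches from about 350 to 975 mm from the base axis. Payload 7.1 kg.
Tool frame: the origin (TCP) lies on the front face of the gripper's body, between the roots of the fingers; the fingertips stand 80 mm ahead of it and the grasp point (between the pads) lies 61 mm ahead of it; z points along the fingers, y is the line along which they close (so a half turn about z gives the same grasp; the last joint's range is limited). The gripper opens to 88 mm and grips with 3 to 60 N. Pads are 20 mm wide; open, the fingers measure 115 mm over their backs; the gripper's body (75 mm by 178 mm) begins 61 mm behind the grasp point.
Start: joints at [1.267, 0.423, 1.63, -0, 1.089, -0.019], TCP at [175.572, 599.817, 302.675] pointing down, gripper open.
Joint ranges: [-3, 3], [-0.9, 2.11], [0.09, 2.58], [-1.31, 4.45], [0.11, 2.69], [-2.54, 2.54]. Speed limits (rad/s): [2.39, 2.39, 3.01, 3.14, 3.14, 3.14].

INTERFACE

Orientations are given as a rotation vector (axis times angle).
In Python, from workcell import readout, vision, close_job gives the robot as it stands.
- The arm moves only by the tool servo_tool, never from a script. Its argument "plan" is a list that holds one entry, the list of rows, each a list of 7 numbers: the gripper command: -1 is fully open, 1 is shut, values between are in proportion, then the shift along the world's x, y, z in units of 40 mm (1.0 is 40 mm), then the turn, a rotation vector about the world's x, y, z in units of 5 degrees (1.0 is 5 degrees). A call has 1 to 5 rows; each row shifts and turns the commanded pose from where the row before left it; what a row does not reach is not made up. A row lasts 1/12 s, in which the tool goes at most 41.7 mm and 7.16 degrees, less where a joint would pass 70% of its speed; a pose out of reach is approached as far as the arm can. A call is refused whole if a number of a shift passes 1 or a number of a turn 1, either way. A call with a gripper value outside its range is refused whole. The fingers move at their own pace and stop on an object; the grip force is fixed at half the most. Time passes only in rows, so rows that do not move let the fingers close. It gives the time, the measured TCP pose, the force, the opening and the grip force at its end, in the units of the state.
- readout.get_obs(): the state, without advancing time (a new reading comes with each control period).
- vision.get_image(name): name is "scene" or "top" or "wrist"; returns the picture (420x560x3 uint8, red, green, blue); there is no depth.
- vision.camera_params(name): a dict with "fx", "fy", "cx", "cy" (pixels), "D" ([k1, k2, p1, p2, k3] as OpenCV has them; the pictures are not rectified), "rvec" (rotation vector, rad) and "tvec" (3), from world to camera coordinates, as OpenCV has them; the wrist camera has in their place "hand_eye" (4x4, takes a point from camera to tool coordinates, whose origin is the TCP and whose axes are the flange's). Camera axes: x right, y down, z forward; pixel columns grow to the right and rows downward; lengths in mm; the calibration is good to about 2 mm. A picture is of the moment at which its call begins: read the wrist's pose just before it. camera_params takes no time and is no camera call.
- close_job(): hands the job in; it is judged then, once.
The state is a dict: "t": time; "qpos": joint angles; "qvel": joint speeds; "joint_torque": joint torques, N m; "ee_pos": TCP position; "orientation": TCP orientation; "ft_force": force on the tool from outside, world axes, zero at the start; "moment": the same for the moment, N m; "width": finger opening in mm; "grasp_force": force on a finger pad.
Only numpy, scipy, OpenCV 4.12 (cv2) and the standard library are available. Lean on these libraries where they do the work, as an engineer would, in place of code of your own. Each camera call takes 0.05 s, during which the arm holds its last target. There are 200 camera calls.

## Working session

There is one attempt and no reset: what is moved stays moved. The work goes in short steps, Python scripts to look and compute and a tool call to move; the robot and the scene stay as the last step left them, time stands still between calls to the robot, and variables do not carry over. Pictures are saved under pics/ and viewed, at most 10 in all, crops included, and the job is handed in when it is done.

Besides the shell and the picture viewer there is one more tool, called after "Request:" by a JSON object that holds its "name" and its "arguments", one argument or row to a line. servo_tool: Moves the arm, as the interface text tells. Its arguments: {"type":"object","properties":{"plan":{"type":"array"}},"required":["plan"]}

```bash
mkdir -p pics; ls; python3 - <<'E'
from workcell import readout, vision
import cv2
print(readout.get_obs())
for n in ("top","scene"):
    cv2.imwrite(f"pics/{n}0.png",vision.get_image(n)[:,:,::-1]); print(vision.camera_params(n))
print(vision.camera_params("wrist"))
E
```

```text
pics
{'t': 0.0, 'qpos': array([ 1.26699434e+00,  4.23821341e-01,  1.63070480e+00,  1.98758297e-05,
        1.08858350e+00, -1.90185628e-02]), 'qvel': array([-0.00107659, -0.00129531,  0.00088078, -0.00099393, -0.00024406,
       -0.00069771]), 'joint_torque': array([-9.06807982e-04, -5.44624507e+01, -2.73665106e+01,  6.43327762e-02,
        2.29053228e-02, -1.32271343e-04]), 'ee_pos': array([175.44435047, 599.41151236, 301.90796252]), 'orientation': array([-4.45803804e-01, -3.10953645e+00,  2.34726367e-03]), 'ft_force': array([-0.91801386,  0.61964346,  0.19421859]), 'moment': array([0.00879147, 0.0343257 , 0.01661877]), 'grasp_force': 0.0, 'width': 87.53958679439769}
{'fx': 405.3182767754199, 'fy': 405.3182767754199, 'cx': 283.5762179953987, 'cy': 208.7031770018186, 'D': array([-0.04632254,  0.        ,  0.        ,  0.        ,  0.        ]), 'rvec': array([ 2.11928713, -2.17377187,  0.15089643]), 'tvec': array([  45.56520972,  498.64385286, 1000.34688157])}
{'fx': 478.20730338983435, 'fy': 478.20730338983435, 'cx': 276.6260811643231, 'cy': 207.5192190565332, 'D': array([-0.13675909,  0.        ,  0.        ,  0.        ,  0.        ]), 'rvec': array([ 1.02934862,  2.37849235, -1.09733349]), 'tvec': array([ 326.22173172, -191.64111943, 1423.32207014])}
{'fx': 290.79943941876274, 'fy': 290.79943941876274, 'cx': 279.25880256315656, 'cy': 214.13913708263962, 'D': array([-0.05151625,  0.        ,  0.        ,  0.        ,  0.        ]), 'hand_eye': array([[ 3.06758991e-05, -9.55890930e-01, -2.93721858e-01,
         8.04453404e+01],
       [ 9.99999579e-01, -2.40136001e-04,  8.85939214e-04,
         2.98530882e-01],
       [-9.17394451e-04, -2.93721761e-01,  9.55890520e-01,
        -8.35852845e+01],
       [ 0.00000000e+00,  0.00000000e+00,  0.00000000e+00,
         1.00000000e+00]])}
```

View pics/top0.png

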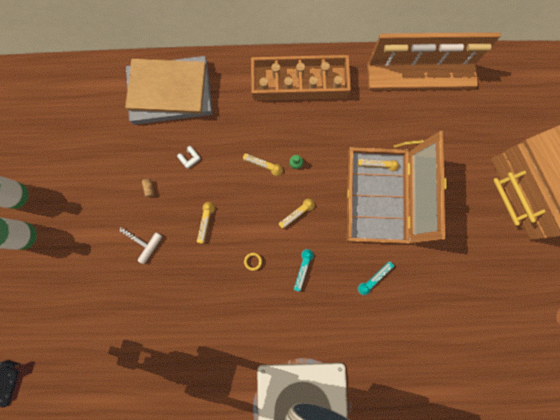

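View pics/scene0.png

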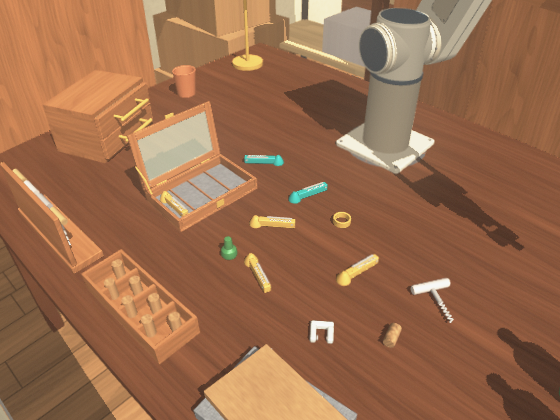

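The top view shows the case at about (380,195) with the lid leaning at the right (-y) side. The piece already in lane 4 is at the top. The loose brass pieces have bells near (278,170), (208,207) and (309,204); the turquoise ones are decoys.

```bash
cat > h.py <<'E'
import numpy as np, cv2
from scipy.spatial.transform import Rotation as R
from workcell import readout, vision
def ray(n,uv,T=None):
    p=vision.camera_params(n); K=np.array([[p['fx'],0,p['cx']],[0,p['fy'],p['cy']],[0,0,1]])
    x=cv2.undistortPoints(np.array(uv,float).reshape(-1,1,2),K,p['D'])[:,0]
    d=np.c_[x,np.ones(len(x))]
    if n=='wrist':
        o=readout.get_obs() if T is None else T
        Rt=R.from_rotvec(o['orientation']).as_matrix(); H=p['hand_eye']
        return Rt@H[:3,3]+o['ee_pos'], d@(Rt@H[:3,:3]).T
    Rm=cv2.Rodrigues(p['rvec'])[0]; return -Rm.T@p['tvec'], d@Rm
def onz(n,uv,z,T=None):
    c,d=ray(n,uv,T); return c+d*((z-c[2])/d[:,2])[:,None]
def brass(im):
    h=cv2.cvtColor(im,cv2.COLOR_RGB2HSV); return cv2.inRange(h,(18,130,110),(32,255,255))
def friends(n,im,T=None,z=20,amin=80):
    out=[]
    for c in cv2.findContours(cv2.morphologyEx(brass(im),cv2.MORPH_CLOSE,np.ones((5,5),np.uint8)),cv2.RETR_EXTERNAL,cv2.CHAIN_APPROX_NONE)[0]:
        if cv2.contourArea(c)<amin: continue
        P=onz(n,c[:,0],z,T)[:,:2]
        (ctr,(w,h),_)=cv2.minAreaRect(P.astype(np.float32))
        vx,vy,x0,y0=cv2.fitLine(P.astype(np.float32),cv2.DIST_L2,0,.01,.01).ravel()
        a=np.array([vx,vy]); q=P-[x0,y0]; s=q@a; t=q@[-vy,vx]
        # bell end: larger spread
        m=(s.max()+s.min())/2; hi=np.ptp(t[s>m]); lo=np.ptp(t[s<=m])
        if lo>hi: a=-a; s=-s
        cc=np.array([x0,y0])+a*(s.max()+s.min())/2
        out.append((c[:,0].mean(0).round(),cv2.contourArea(c),'len',round(np.ptp(s)),'wid',round(max(hi,lo)),round(min(hi,lo)),'origin',(cc-5.5*a).round(1),'ang',round(float(np.arctan2(a[1],a[0])),3)))
    return out
E
python3 - <<'E'
from h import *
im=vision.get_image('top')
for f in friends('top',im): print(f)
h=cv2.cvtColor(im,cv2.COLOR_RGB2HSV); m=cv2.inRange(h,(0,0,90),(179,70,200)); m[:, :345]=0;m[:,408:]=0;m[:145]=0;m[245:]=0
m=cv2.morphologyEx(m,cv2.MORPH_CLOSE,np.ones((7,7),np.uint8))
c=max(cv2.findContours(m,0,1)[0],key=cv2.contourArea); b=cv2.boxPoints(cv2.minAreaRect(c)); print(b,onz('top',b,8).round(1))
b=np.array([[349,148],[348,238],[409,242],[409,150]]);print(onz('top',b,35).round(1))
cv2.imwrite('pics/c.png',cv2.resize(im[120:260,330:460],None,fx=4.2,fy=4.2,interpolation=cv2.INTER_CUBIC)[:,:,::-1])
o=readout.get_obs();print(R.from_rotvec(o['orientation']).as_matrix().round(3))
E
```

```text
(array([252., 261.]), 231.0, 'len', 46, 'wid', 44, 42, 'origin', array([369.9, 121. ]), 'ang', -1.768)
(array([207., 210.]), 124.0, 'len', 45, 'wid', 31, 22, 'origin', array([497.1, 234.9]), 'ang', -0.447)
(array([306., 206.]), 125.5, 'len', 48, 'wid', 32, 21, 'origin', array([504.9, -18.6]), 'ang', -1.089)
(array([518., 198.]), 1066.5, 'len', 148, 'wid', 94, 92, 'origin', array([ 509.7, -588.9]), 'ang', 0.405)
(array([390., 165.]), 96.5, 'len', 42, 'wid', 27, 21, 'origin', array([ 614.2, -247. ]), 'ang', -1.896)
(array([273., 168.]), 138.0, 'len', 50, 'wid', 29, 22, 'origin', array([614.4,  62.9]), 'ang', -2.115)
[[352. 153.]
 [403. 153.]
 [403. 238.]
 [352. 238.]] [[ 649.7 -154.3    8. ]
 [ 646.6 -291.8    8. ]
 [ 418.5 -276.3    8. ]
 [ 422.1 -143.     8. ]]
[[ 655.8 -142.4   35. ]
 [ 420.6 -128.4   35. ]
 [ 406.3 -283.    35. ]
 [ 646.8 -299.9   35. ]]
[[-0.96   0.281 -0.   ]
 [ 0.281  0.96  -0.001]
 [ 0.    -0.001 -1.   ]]
```

View pics/c.png

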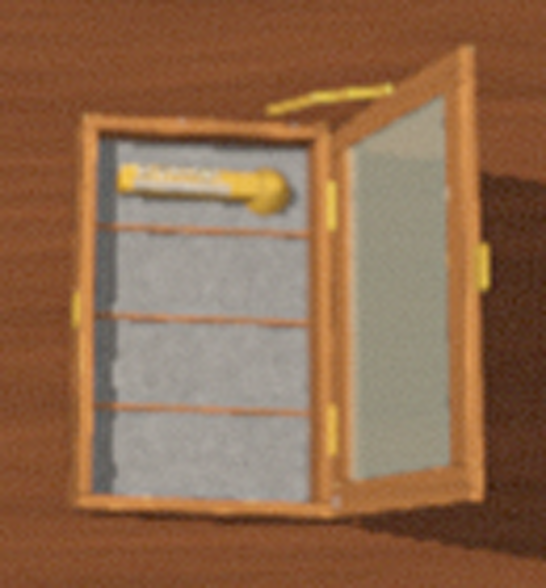

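Crop corners of the rim in the full image are about (349.8,147.4), (348.6,240.7), (409.8,242.6) and (408.6,149.8). The bars show bright engraved stripes, so the mask needs to include them.

```bash
cat >> h.py <<'E'
def brass(im):
    h=cv2.cvtColor(im,cv2.COLOR_RGB2HSV); y=cv2.inRange(h,(16,110,100),(34,255,255)); b=cv2.inRange(h,(0,0,150),(179,255,255))
    t=cv2.inRange(h,(60,60,0),(110,255,255))
    return (y|b)&~t
E
python3 - <<'E'
from h import *
im=vision.get_image('top')
for f in friends('top',im,amin=150):
    if 70<f[3]<150 : print(f)
b=onz('top',[[349.8,147.4],[348.6,240.7],[409.8,242.6],[408.6,149.8]],35);print(b.round(1), b.mean(0))
for i,j in((0,1),(3,2),(0,3),(1,2)): d=b[i]-b[j];print(np.hypot(*d[:2]),np.arctan2(d[1],d[0]))
# tab of lid 2 views & lid top corners
E
```

```text
(array([204., 222.]), 334.0, 'len', 110, 'wid', 33, 22, 'origin', array([466.3, 240.6]), 'ang', -0.235)
(array([263., 164.]), 318.5, 'len', 115, 'wid', 31, 22, 'origin', array([626.5,  91.3]), 'ang', -2.007)
[[ 657.4 -144.5   35. ]
 [ 413.7 -129.6   35. ]
 [ 404.7 -285.    35. ]
 [ 647.4 -298.9   35. ]] [ 530.79181951 -214.49410552   35.        ]
244.13360503960462 -0.061310593183443424
243.07134882912763 -0.057273599738218925
154.6819284552664 1.5058919467166407
155.66303439548884 1.5127514101920017
```

Request:
{"name": "servo_tool", "arguments": {
  "plan": [
    [[-1, 0.6, -0.74, -0.2, 0, 0, 0.3], [-1, 0.6, -0.74, -0.2, 0, 0, 0.3], [-1, 0.6, -0.74, -0.2, 0, 0, 0], [-1, 0.6, -0.74, -0.2, 0, 0, 0], [-1, 0.6, -0.74, -0.2, 0, 0, 0]]
  ]
}}

```text
t: 0.62
ee_pos: [296.2, 450.3, 262.3]
orientation: [0.363, 3.12, -0.0]
ft_force: [0.6, 0.8, -0.1]
width: 88.1
grasp_force: 0.0
```

Request:
{"name": "servo_tool", "arguments": {
  "plan": [
    [[-1, 0.6, -0.74, -0.2, 0, 0, 0], [-1, 0.6, -0.74, -0.2, 0, 0, 0], [-1, 0.6, -0.74, -0.2, 0, 0, 0], [-1, 0.6, -0.74, -0.2, 0, 0, 0], [-1, 0.6, -0.74, -0.2, 0, 0, 0]]
  ]
}}

```text
t: 1.03
ee_pos: [416.4, 302.2, 222.4]
orientation: [0.364, 3.12, 0.0]
ft_force: [0.0, -0.2, -0.5]
width: 87.9
grasp_force: 0.0
```

Request:
{"name": "servo_tool", "arguments": {
  "plan": [
    [[-1, 0.6, -0.75, -0.2, 0, 0, 0], [-1, 0.6, -0.75, -0.2, 0, 0, 0], [-1, 0, 0, 0, 0, 0, 0], [-1, 0, 0, 0, 0, 0, 0]]
  ]
}}

```text
t: 1.37
ee_pos: [464.3, 242.3, 206.2]
orientation: [-0.371, -3.119, 0.001]
ft_force: [-0.5, 0.8, -1.0]
width: 87.7
grasp_force: 0.0
```

```bash
python3 - <<'E'
from h import *
o=readout.get_obs();im=vision.get_image('wrist');cv2.imwrite('pics/w1.png',im[:,:,::-1])
print(o['t'],o['ee_pos'],o['orientation'],o['ft_force'])
for f in friends('wrist',im,o,amin=800): print(f)
E
```

```text
1.3667 [464.30660916 242.25692935 206.16043695] [-3.70534597e-01 -3.11871005e+00  7.94018431e-04] [-0.51513346  0.77443223 -0.99318795]
(array([379., 386.]), 3703.5, 'len', 383, 'wid', 37, 31, 'origin', array([716.8, 332.3]), 'ang', -1.803)
(array([216., 363.]), 1432.5, 'len', 131, 'wid', 53, 37, 'origin', array([626.7, 134.5]), 'ang', -1.589)
(array([311., 340.]), 1424.0, 'len', 279, 'wid', 24, 9, 'origin', array([619.2, 235.2]), 'ang', 1.323)
(array([496., 266.]), 1718.5, 'len', 145, 'wid', 46, 33, 'origin', array([577.6, 458.8]), 'ang', -1.686)
(array([100., 254.]), 1312.0, 'len', 126, 'wid', 31, 29, 'origin', array([465.4,  51.2]), 'ang', -1.199)
(array([298., 213.]), 2450.0, 'len', 106, 'wid', 78, 66, 'origin', array([469.2, 260.4]), 'ang', -0.234)
(array([236., 139.]), 3367.0, 'len', 268, 'wid', 46, 16, 'origin', array([389.5, 234.6]), 'ang', -1.664)
(array([444., 139.]), 7575.0, 'len', 228, 'wid', 100, 90, 'origin', array([433.4, 397.8]), 'ang', 1.674)
(array([128.,  37.]), 1299.5, 'len', 188, 'wid', 11, 9, 'origin', array([285.7, 136.4]), 'ang', 1.643)
```

View pics/w1.png

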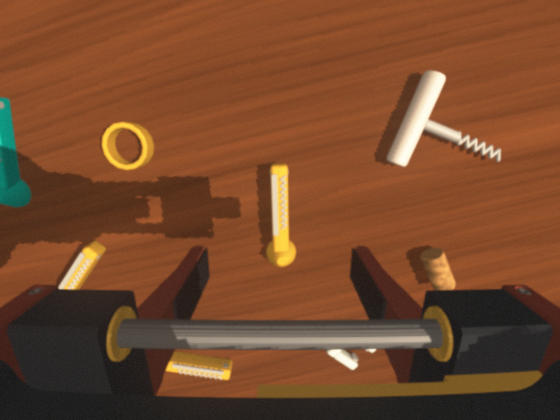

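Friend A is centred in the wrist view: plain end at (280,166), bell centre at (282,253). I'll take its pose from these pixels.

```bash
cat >> h.py <<'E'
def pose(uvend,uvbell,T=None,n='wrist'):
    e=onz(n,[uvend],20,T)[0,:2]; b=onz(n,[uvbell],22,T)[0,:2]
    L=np.hypot(*(b-e)); a=(b-e)/L; th=np.arctan2(a[1],a[0])
    return dict(L=L,origin=((e+50*a)+(b-45*a))/2,th=th,psi=th+np.pi/2)
def psi(o): y=R.from_rotvec(o['orientation']).as_matrix()[:,1]; return np.arctan2(y[1],y[0])
def need(o,p,gx,z=None):
    g=p['origin']+gx*np.array([np.cos(p['th']),np.sin(p['th'])])
    d=(g-o['ee_pos'][:2])/40; return 'grip',g.round(1),'units',d.round(2),'turn',round(np.degrees(p['psi']-psi(o))/5,2)
E
python3 - <<'E'
from h import *
o=readout.get_obs(); p=pose((280,167),(282,253)); print(p,psi(o),need(o,p,-8),o['ee_pos'])
E
```

```text
{'L': np.float64(86.01057328772511), 'origin': array([466.33458648, 245.03564275]), 'th': np.float64(-0.21047900516261694), 'psi': np.float64(1.3603173216322797)} 1.33621070916129 ('grip', array([458.5, 246.7]), 'units', array([-0.13,  0.08]), 'turn', np.float64(0.28)) [463.640707   243.35838139 206.45736274]
```

Request:
{"name": "servo_tool", "arguments": {
  "plan": [
    [[-1, -0.13, 0.05, -0.75, 0, 0, 0.2], [-1, 0, 0, -0.8, 0, 0, 0], [-1, 0, 0, -0.8, 0, 0, 0], [-0.3, 0, 0, -0.72, 0, 0, 0], [0.2, 0, 0, 0, 0, 0, 0]]
  ]
}}

```text
t: 1.83
ee_pos: [457.6, 247.5, 81.8]
orientation: [-0.333, -3.123, 0.0]
ft_force: [-0.4, -0.5, 0.2]
width: 77.9
grasp_force: 0.0
```

Request:
{"name": "servo_tool", "arguments": {
  "plan": [
    [[1, 0, 0, 0, 0, 0, 0], [1, 0, 0, 0, 0, 0, 0], [1, 0, 0, 0, 0, 0, 0], [1, 0, 0, 0, 0, 0, 0], [1, 0, 0, 0, 0, 0, 0]]
  ]
}}

```text
t: 2.25
ee_pos: [458.4, 246.2, 84.5]
orientation: [0.336, 3.123, 0.001]
ft_force: [0.6, -0.5, 0.2]
width: 44.7
grasp_force: 0.0
```

Request:
{"name": "servo_tool", "arguments": {
  "plan": [
    [[1, 0, 0, 0, 0, 0, 0], [1, 0, 0, 0, 0, 0, 0], [1, 0, 0, 0, 0, 0, 0], [1, 0, 0, 0, 0, 0, 0], [1, 0, 0, 0, 0, 0, 0]]
  ]
}}

```text
t: 2.67
ee_pos: [458.4, 245.7, 83.9]
orientation: [-0.337, -3.123, 0.0]
ft_force: [0.2, -0.1, 2.2]
width: 15.7
grasp_force: 30.0
```

Request:
{"name": "servo_tool", "arguments": {
  "plan": [
    [[1, 0, 0, 0, 0, 0, 0], [1, 0, 0, 0, 0, 0, 0], [1, 0, 0, 0.7, 0, 0, 0], [1, 0, 0, 0.9, 0, 0, 0], [1, 0, 0, 0.9, 0, 0, 0]]
  ]
}}

```text
t: 3.08
ee_pos: [457.5, 245.4, 183.9]
orientation: [-0.337, -3.121, 0.003]
ft_force: [1.3, -0.3, 0.2]
width: 15.7
grasp_force: 30.0
```

```bash
python3 - <<'E'
from h import *
o=readout.get_obs();im=vision.get_image('wrist');cv2.imwrite('pics/w2.png',im[:,:,::-1])
print(o['t'],o['ee_pos'],psi(o),o['width'],o['grasp_force'])
E
```

```text
3.0833 [457.50513113 245.3890684  183.93799438] 1.3557209580441696 15.6694411094784 29.963326156139374
```

View pics/w2.png

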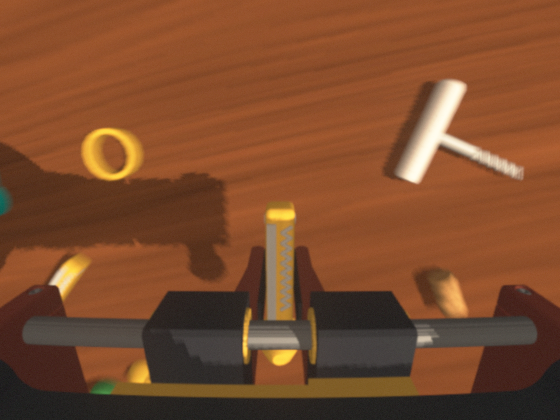

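```bash
python3 - <<'E'
from h import *
o=readout.get_obs()
for v in (203,220):
  for zr in (-64,-84):
    p=onz('wrist',[[280,v]],o['ee_pos'][2]+zr)[0]-o['ee_pos']; y=R.from_rotvec(o['orientation']).as_matrix(); print(v,zr,y.T@p)
c=np.array([530.8,-214.5]);X=np.array([np.cos(.06),-np.sin(.06)]);Y=np.array([np.sin(.06),np.cos(.06)])
for k in(-85.5,-28.5,28.5): print(c+k*X+13.5*Y)
E
```

```text
203 -64 [41.234114    0.7899989  63.77692911]
203 -84 [35.9078545   0.86237964 83.80729018]
220 -64 [31.83988566  0.7973844  63.82900018]
220 -84 [25.23665711  0.87076907 83.86643934]
[ 446.26336792 -195.89737016]
[ 503.1607987  -199.31531853]
[ 560.05822948 -202.7332669 ]
```

Friend A is gripped straight at own x ≈ -16. Next I carry it to lane 3.

Request:
{"name": "servo_tool", "arguments": {
  "plan": [
    [[1, 0.15, -0.65, 0, 0, 0, -0.95], [1, 0.15, -0.65, 0, 0, 0, -0.95], [1, 0.15, -0.65, 0, 0, 0, -0.95], [1, 0.15, -0.65, 0, 0, 0, -0.95], [1, 0.15, -0.65, 0, 0, 0, -0.95]]
  ]
}}

```text
t: 3.55
ee_pos: [488.4, 114.7, 183.7]
orientation: [0.978, 2.985, 0.0]
ft_force: [-0.5, -0.6, -0.8]
width: 15.5
grasp_force: 30.0
```

Request:
{"name": "servo_tool", "arguments": {
  "plan": [
    [[1, 0.15, -0.65, 0, 0, 0, -0.95], [1, 0.15, -0.65, 0, 0, 0, -0.95], [1, 0.15, -0.65, 0, 0, 0, -0.95], [1, 0.15, -0.65, 0, 0, 0, -0.95], [1, 0.15, -0.65, 0, 0, 0, -0.95]]
  ]
}}

```text
t: 3.97
ee_pos: [518.4, -15.5, 183.6]
orientation: [-1.572, -2.72, -0.0]
ft_force: [1.0, 0.2, -1.0]
width: 15.8
grasp_force: 30.0
```

Request:
{"name": "servo_tool", "arguments": {
  "plan": [
    [[1, 0.15, -0.65, 0, 0, 0, -0.95], [1, 0.15, -0.65, 0, 0, 0, -0.95], [1, 0.15, -0.65, 0, 0, 0, -0.95], [1, 0.15, -0.65, 0, 0, 0, -0.95], [1, 0.15, -0.65, 0, 0, 0, -0.95]]
  ]
}}

```text
t: 4.38
ee_pos: [548.4, -145.5, 183.5]
orientation: [-2.098, -2.338, 0.0]
ft_force: [0.2, 0.3, -1.0]
width: 15.7
grasp_force: 30.0
```

Request:
{"name": "servo_tool", "arguments": {
  "plan": [
    [[1, 0.16, -0.63, 0, 0, 0, -0.95], [1, 0.16, -0.63, 0, 0, 0, -0.95], [1, 0, 0, 0, 0, 0, 0], [1, 0, 0, 0, 0, 0, 0], [1, 0, 0, 0, 0, 0, 0]]
  ]
}}

```text
t: 4.8
ee_pos: [560.6, -194.1, 183.3]
orientation: [-2.278, -2.161, 0.001]
ft_force: [0.3, -0.1, -1.7]
width: 16.0
grasp_force: 30.0
```

```bash
python3 - <<'E'
from h import *
o=readout.get_obs();im=vision.get_image('wrist');cv2.imwrite('pics/w3.png',im[:,:,::-1])
print(o['t'],o['ee_pos'],psi(o),o['width'],o['grasp_force'])
E
```

```text
4.8 [ 560.56529689 -194.07373818  183.30411529] -0.05269816994963324 15.982041592323784 29.963124096393585
```

View pics/w3.png

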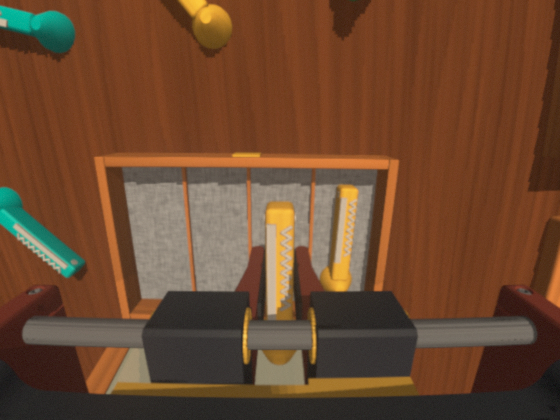

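The piece hangs between the lane 3 ribs (249,200) and (312,200), with the displayed piece at (345,235). I'll check the centring numerically.

```bash
python3 - <<'E'
from h import *
a=onz('wrist',[[186,190],[249,190],[312,190],[249,240]],13);print(a.round(1))
t=onz('wrist',[[97,157],[396,158]],35);print(t.round(1))
E
```

```text
[[ 478.8 -163.4   13. ]
 [ 535.3 -166.4   13. ]
 [ 591.5 -169.3   13. ]
 [ 531.4 -214.2   13. ]]
[[ 417.4 -127.9   35. ]
 [ 656.7 -141.7   35. ]]
```

Request:
{"name": "servo_tool", "arguments": {
  "plan": [
    [[1, 0.02, 0, -0.8, 0, 0, -0.1], [1, 0, 0, -0.8, 0, 0, 0], [1, 0, 0, -0.5, 0, 0, 0], [1, 0, 0, -0.14, 0, 0, 0], [1, 0, 0, 0, 0, 0, 0]]
  ]
}}

```text
t: 5.27
ee_pos: [560.8, -193.1, 93.2]
orientation: [-2.285, -2.151, 0.003]
ft_force: [1.0, 0.5, -0.9]
width: 15.5
grasp_force: 30.0
```

```bash
python3 - <<'E'
from h import *
o=readout.get_obs();print(o['t'],o['ee_pos'],psi(o),o['ft_force'])
E
```

```text
5.2667 [ 560.80087044 -193.07896409   93.16999516] -0.0603372145665656 [ 0.98162885  0.48302617 -0.94225906]
```

Request:
{"name": "servo_tool", "arguments": {
  "plan": [
    [[1, 0, 0, -0.02, 0, 0, 0], [0.27, 0, 0, 0, 0, 0, 0], [0.27, 0, 0, 0, 0, 0, 0], [0.27, 0, 0, 0, 0, 0, 0], [0.27, 0, 0, 0, 0, 0, 0]]
  ]
}}

```text
t: 5.68
ee_pos: [562.3, -194.6, 94.2]
orientation: [2.289, 2.151, 0.001]
ft_force: [0.0, -0.5, -0.3]
width: 31.7
grasp_force: 0.0
```

Request:
{"name": "servo_tool", "arguments": {
  "plan": [
    [[0.27, 0, 0, 0.5, 0, 0, 0], [0.2, 0, 0, 0.9, 0, 0, 0], [-1, 0, 0, 0.9, 0, 0, 0], [-1, 0, 0.3, 0.5, 0, 0, 0], [-1, 0, 0, 0, 0, 0, 0]]
  ]
}}

```text
t: 6.1
ee_pos: [564.2, -182.4, 210.6]
orientation: [2.284, 2.147, 0.007]
ft_force: [1.6, -0.4, -0.1]
width: 51.7
grasp_force: 0.0
```

```bash
python3 - <<'E'
from h import *
o=readout.get_obs();print(o['t'],o['ee_pos'],psi(o))
p=pose((281,226),(309,204),n='top');print(p,need(o,p,-10))
im=vision.get_image('wrist');cv2.imwrite('pics/w4.png',im[:,:,::-1])
E
```

```text
6.1 [ 564.20766986 -182.44655345  210.56603278] -0.062111889154691804
{'L': np.float64(92.34771409276492), 'origin': array([486.10048134,   1.66215467]), 'th': np.float64(-0.9297381884924091), 'psi': np.float64(0.6410581383024875)} ('grip', array([480.1,   9.7]), 'units', array([-2.1,  4.8]), 'turn', np.float64(8.06))
```

View pics/w4.png

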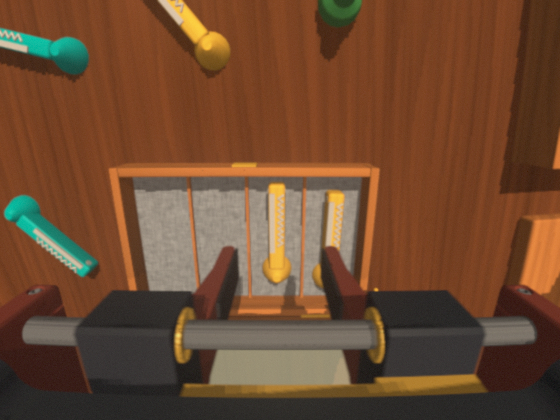

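Friend A lies flat in lane 3, bell towards the hinge, beside the displayed piece. Friend B comes next.

Request:
{"name": "servo_tool", "arguments": {
  "plan": [
    [[-1, -0.26, 0.6, 0, 0, 0, 1], [-1, -0.26, 0.6, 0, 0, 0, 1], [-1, -0.26, 0.6, 0, 0, 0, 1], [-1, -0.26, 0.6, 0, 0, 0, 1], [-1, -0.26, 0.6, 0, 0, 0, 1]]
  ]
}}

```text
t: 6.57
ee_pos: [508.5, -61.8, 204.0]
orientation: [-1.763, -2.597, 0.002]
ft_force: [-0.2, 0.3, -0.5]
width: 86.6
grasp_force: 0.0
```

Request:
{"name": "servo_tool", "arguments": {
  "plan": [
    [[-1, -0.26, 0.6, 0, 0, 0, 1], [-1, -0.26, 0.6, 0, 0, 0, 1], [-1, -0.26, 0.6, 0, 0, 0, 1], [-1, 0, 0, 0, 0, 0, 0], [-1, 0, 0, 0, 0, 0, 0]]
  ]
}}

```text
t: 6.98
ee_pos: [477.9, 10.0, 204.4]
orientation: [-1.413, -2.804, 0.002]
ft_force: [0.5, -0.9, 0.3]
width: 87.6
grasp_force: 0.0
```

```bash
cat >> h.py <<'E'
def wfriends(im,T):
    h=cv2.cvtColor(im,cv2.COLOR_RGB2HSV); m=cv2.inRange(h,(16,120,120),(34,255,255)); m[300:]=0
    m=cv2.morphologyEx(m,cv2.MORPH_CLOSE,np.ones((9,9),np.uint8)); out=[]
    for c in cv2.findContours(m,0,1)[0]:
        if cv2.contourArea(c)<600: continue
        P=c[:,0].astype(float); (cx,cy),(w,hh),an=cv2.minAreaRect(c)
        r=cv2.boxPoints(((cx,cy),(w,hh),an)); e=sorted([(r[0]+r[1])/2,(r[2]+r[3])/2,(r[1]+r[2])/2,(r[3]+r[0])/2],key=lambda q:-np.hypot(q[0]-cx,q[1]-cy))[:2]
        W=onz('wrist',e,15,T)[:,:2]; out.append((np.round(e),round(np.hypot(*(W[0]-W[1]))),W.round(1)))
    return out
E
python3 - <<'E'
from h import *
o=readout.get_obs();im=vision.get_image('wrist');cv2.imwrite('pics/w5.png',im[:,:,::-1])
print(o['t'],o['ee_pos'],psi(o))
for f in wfriends(im,o): print(f)
E
```

```text
6.9833 [477.87582783   9.98056013 204.41962086] 0.637067338870985
(array([[494., 213.],
       [388., 257.]], dtype=float32), 115, array([[653.4, 137.4],
       [598. ,  37.1]]))
(array([[284., 171.],
       [284., 273.]], dtype=float32), 107, array([[457.8,  44.4],
       [521.8, -41.3]]))
(array([[251.,  12.],
       [251.,  70.]], dtype=float32), 45, array([[356.9, 134.8],
       [382.9,  98. ]]))
```

Request:
{"name": "servo_tool", "arguments": {
  "plan": [
    [[-1, 0.03, 0.14, -0.6, 0, 0, 0], [-1, 0, 0, -0.8, 0, 0, 0], [-0.2, 0, 0, -0.8, 0, 0, 0], [0.2, 0, 0, -0.7, 0, 0, 0], [0.3, 0, 0, -0.11, 0, 0, 0]]
  ]
}}

```text
t: 7.45
ee_pos: [478.2, 13.8, 81.0]
orientation: [-1.417, -2.798, 0.005]
ft_force: [-1.2, 0.2, -0.4]
width: 71.0
grasp_force: 0.0
```

Request:
{"name": "servo_tool", "arguments": {
  "plan": [
    [[1, 0, 0, 0, 0, 0, 0], [1, 0, 0, 0, 0, 0, 0], [1, 0, 0, 0, 0, 0, 0], [1, 0, 0, 0, 0, 0, 0], [1, 0, 0, 0, 0, 0, 0]]
  ]
}}

```text
t: 7.87
ee_pos: [480.8, 14.9, 86.4]
orientation: [1.415, 2.802, 0.002]
ft_force: [-0.6, -0.1, 0.4]
width: 38.1
grasp_force: 0.0
```

Request:
{"name": "servo_tool", "arguments": {
  "plan": [
    [[1, 0, 0, 0, 0, 0, 0], [1, 0, 0, 0, 0, 0, 0], [1, 0, 0, 0, 0, 0, 0], [1, 0, 0, 0, 0, 0, 0], [1, 0, 0, 0, 0, 0, 0]]
  ]
}}

```text
t: 8.28
ee_pos: [480.1, 15.1, 85.4]
orientation: [1.415, 2.804, 0.0]
ft_force: [-1.9, 0.4, 5.0]
width: 16.2
grasp_force: 30.0
```

Request:
{"name": "servo_tool", "arguments": {
  "plan": [
    [[1, 0, 0, 0.7, 0, 0, 0], [1, 0, 0, 0.9, 0, 0, 0], [1, 0, 0, 0.9, 0, 0, 0], [1, 0, 0, 0, 0, 0, 0]]
  ]
}}

```text
t: 8.62
ee_pos: [482.8, 15.1, 190.2]
orientation: [1.412, 2.798, 0.006]
ft_force: [1.8, 1.0, -0.7]
width: 15.6
grasp_force: 30.0
```

```bash
cat >> h.py <<'E'
def gripoff(im,o):
    """own x of the grip point, from the plain end's lower edge seen in the wrist view"""
    h=cv2.cvtColor(im,cv2.COLOR_RGB2HSV); m=cv2.inRange(h,(16,120,120),(34,255,255))[:300,262:300]
    m=cv2.morphologyEx(m,cv2.MORPH_OPEN,np.ones((5,5),np.uint8)); v=np.nonzero(m.sum(1)>255*8)[0].min()
    p=onz('wrist',[[281,v]],o['ee_pos'][2]-84,o)[0]-o['ee_pos']
    return v,-50+(R.from_rotvec(o['orientation']).as_matrix().T@p)[0]
E
python3 - <<'E'
from h import *
o=readout.get_obs();im=vision.get_image('wrist');cv2.imwrite('pics/w6.png',im[:,:,::-1])
print(gripoff(cv2.imread('pics/w2.png')[:,:,::-1],dict(ee_pos=np.array([457.5,245.4,184]),orientation=np.array([-.337,-3.121,.003]))))
print(o['t'],o['ee_pos'],psi(o),o['width'],o['grasp_force'],gripoff(im,o))
E
```

```text
(np.int64(202), np.float64(-13.118581160054973))
8.6167 [482.7907465   15.08490645 190.21274748] 0.6359541812133076 15.62365919400458 29.989508986473083 (np.int64(205), np.float64(-14.902935529621345))
```

Request:
{"name": "servo_tool", "arguments": {
  "plan": [
    [[1, 0.07, -0.64, 0, 0, 0, -1], [1, 0.07, -0.64, 0, 0, 0, -1], [1, 0.07, -0.64, 0, 0, 0, -1], [1, 0.07, -0.64, 0, 0, 0, -1], [1, 0.07, -0.64, 0, 0, 0, -1]]
  ]
}}

```text
t: 9.08
ee_pos: [493.1, -113.9, 183.5]
orientation: [-1.993, -2.426, 0.002]
ft_force: [-0.4, 0.2, -0.8]
width: 16.0
grasp_force: 30.0
```

Request:
{"name": "servo_tool", "arguments": {
  "plan": [
    [[1, 0.07, -0.65, 0, 0, 0, -1], [1, 0.07, -0.65, 0, 0, 0, -1], [1, 0.07, -0.65, 0, 0, 0, -1], [1, 0, 0, 0, 0, 0, 0], [1, 0, 0, 0, 0, 0, 0]]
  ]
}}

```text
t: 9.5
ee_pos: [501.6, -191.7, 183.5]
orientation: [-2.289, -2.148, 0.001]
ft_force: [-0.4, -0.2, -1.7]
width: 15.9
grasp_force: 30.0
```

Request:
{"name": "servo_tool", "arguments": {
  "plan": [
    [[1, 0, 0, 0, 0, 0, 0], [1, 0, 0, 0, 0, 0, 0]]
  ]
}}

```text
t: 9.67
ee_pos: [501.7, -189.9, 184.2]
orientation: [-2.286, -2.152, 0.001]
ft_force: [0.2, 0.7, -1.0]
width: 15.9
grasp_force: 30.0
```

```bash
python3 - <<'E'
from h import *
o=readout.get_obs();print(o['t'],o['ee_pos'],psi(o),(np.array([505.3,-191.1,93])-o['ee_pos'])/40)
E
```

```text
9.6667 [ 501.67445163 -189.89607172  184.1927951 ] -0.0606121477570786 [ 0.09063871 -0.03009821 -2.27981988]
```

Request:
{"name": "servo_tool", "arguments": {
  "plan": [
    [[1, 0.08, 0, -0.8, 0, 0, 0], [1, 0, 0, -0.8, 0, 0, 0], [1, 0, 0, -0.5, 0, 0, 0], [1, 0, 0, -0.16, 0, 0, 0], [1, 0, 0, 0, 0, 0, 0]]
  ]
}}

```text
t: 10.08
ee_pos: [504.6, -189.6, 93.5]
orientation: [-2.285, -2.151, 0.002]
ft_force: [0.4, 0.3, -1.3]
width: 15.6
grasp_force: 30.0
```

Request:
{"name": "servo_tool", "arguments": {
  "plan": [
    [[1, 0, 0, 0, 0, 0, 0], [0.27, 0, 0, 0, 0, 0, 0], [0.27, 0, 0, 0, 0, 0, 0], [0.27, 0, 0, 0, 0, 0, 0], [0.27, 0, 0, 0, 0, 0, 0]]
  ]
}}

```text
t: 10.5
ee_pos: [505.9, -191.0, 95.2]
orientation: [2.289, 2.151, 0.001]
ft_force: [-0.1, 0.4, 0.1]
width: 31.9
grasp_force: 0.0
```

Request:
{"name": "servo_tool", "arguments": {
  "plan": [
    [[0.27, 0, 0, 0.5, 0, 0, 0], [0.2, 0, 0, 0.9, 0, 0, 0], [-1, 0, 0, 0.9, 0, 0, 0], [-1, 0, 0.3, 0.5, 0, 0, 0], [-1, 0, 0, 0, 0, 0, 0]]
  ]
}}

```text
t: 10.92
ee_pos: [507.5, -178.9, 211.2]
orientation: [2.284, 2.147, 0.006]
ft_force: [0.8, -0.2, 0.2]
width: 51.6
grasp_force: 0.0
```

```bash
python3 - <<'E'
from h import *
o=readout.get_obs();im=vision.get_image('wrist');cv2.imwrite('pics/w7.png',im[:,:,::-1])
print(o['t'],o['ee_pos'],psi(o))
for f in wfriends(im,o): print(f)
p=dict(origin=np.array([626.5,91]),th=-2.02,psi=-.45);print(need(o,p,-12))
E
```

```text
10.9167 [ 507.54872864 -178.91750637  211.23272796] -0.06210835374962276
(array([[390., 189.],
       [376., 287.]], dtype=float32), 111, array([[ 620. , -164.5],
       [ 610.4, -275.3]]))
(array([[276., 184.],
       [276., 284.]], dtype=float32), 111, array([[ 508.5, -153.1],
       [ 501.3, -263.4]]))
(array([[336., 182.],
       [334., 252.]], dtype=float32), 74, array([[ 566.8, -154.7],
       [ 563.8, -229.1]]))
('grip', array([631.7, 101.8]), 'units', array([3.1 , 7.02]), 'turn', np.float64(-4.44))
```

Request:
{"name": "servo_tool", "arguments": {
  "plan": [
    [[-1, 0.39, 0.88, 0, 0, 0, -0.55], [-1, 0.39, 0.88, 0, 0, 0, -0.55], [-1, 0.39, 0.88, 0, 0, 0, -0.55], [-1, 0.39, 0.88, 0, 0, 0, -0.55], [-1, 0.39, 0.88, 0, 0, 0, -0.55]]
  ]
}}

```text
t: 11.38
ee_pos: [583.3, -1.6, 205.0]
orientation: [-2.532, -1.857, 0.003]
ft_force: [-0.0, -0.1, -0.2]
width: 86.8
grasp_force: 0.0
```

Request:
{"name": "servo_tool", "arguments": {
  "plan": [
    [[-1, 0.39, 0.88, 0, 0, 0, -0.55], [-1, 0.39, 0.88, 0, 0, 0, -0.55], [-1, 0.39, 0.88, 0, 0, 0, -0.55], [-1, 0, 0, 0, 0, 0, 0], [-1, 0, 0, 0, 0, 0, 0]]
  ]
}}

```text
t: 11.8
ee_pos: [630.1, 104.1, 204.7]
orientation: [-2.654, -1.679, 0.003]
ft_force: [-0.4, -0.3, -0.4]
width: 87.8
grasp_force: 0.0
```

```bash
python3 - <<'E'
from h import *
o=readout.get_obs();im=vision.get_image('wrist');cv2.imwrite('pics/w8.png',im[:,:,::-1])
print(o['t'],o['ee_pos'],psi(o))
for f in wfriends(im,o):
    print(f); a,b=f[2]; d=(b-a)/np.hypot(*(b-a)); 
    p=dict(origin=(a+b)/2-5.5*d,th=np.arctan2(d[1],d[0]),psi=np.arctan2(d[1],d[0])+np.pi/2);print(need(o,p,-12))
h=cv2.cvtColor(im,cv2.COLOR_RGB2HSV); m=cv2.inRange(h,(45,80,40),(80,255,255)); c=max(cv2.findContours(m,0,1)[0],key=cv2.contourArea); print(onz('wrist',c[:,0].reshape(-1,2),26).round(0)[:,:2].min(0),onz('wrist',c[:,0],26)[:,:2].max(0).round())
E
```

```text
11.8 [630.11579168 104.13494354 204.68429642] -0.4426331129434771
(array([[284., 173.],
       [284., 275.]], dtype=float32), 108, array([[650.9, 136.3],
       [605.3,  38.7]]))
('grip', array([635.5, 103.4]), 'units', array([ 0.13, -0.02]), 'turn', np.float64(0.06))
[614. -28.] [647.  25.]
```

Request:
{"name": "servo_tool", "arguments": {
  "plan": [
    [[-1, 0.12, -0.01, -0.6, 0, 0, 0], [-1, 0, 0, -0.8, 0, 0, 0], [-0.2, 0, 0, -0.8, 0, 0, 0], [0.2, 0, 0, -0.7, 0, 0, 0], [0.3, 0, 0, -0.11, 0, 0, 0]]
  ]
}}

```text
t: 12.27
ee_pos: [631.2, 99.8, 80.9]
orientation: [-2.656, -1.671, 0.014]
ft_force: [-1.2, -0.1, -0.1]
width: 71.4
grasp_force: 0.0
```

Request:
{"name": "servo_tool", "arguments": {
  "plan": [
    [[1, 0, 0, 0, 0, 0, 0], [1, 0, 0, 0, 0, 0, 0], [1, 0, 0, 0, 0, 0, 0], [1, 0, 0, 0, 0, 0, 0], [1, 0, 0, 0, 0, 0, 0]]
  ]
}}

```text
t: 12.68
ee_pos: [636.0, 102.3, 88.0]
orientation: [2.657, 1.674, 0.004]
ft_force: [0.5, -0.5, 0.6]
width: 38.0
grasp_force: 0.0
```

Request:
{"name": "servo_tool", "arguments": {
  "plan": [
    [[1, 0, 0, 0, 0, 0, 0], [1, 0, 0, 0, 0, 0, 0], [1, 0, 0, 0, 0, 0, 0], [1, 0, 0, 0, 0, 0, 0], [1, 0, 0, 0, 0, 0, 0]]
  ]
}}

```text
t: 13.1
ee_pos: [635.3, 102.3, 86.6]
orientation: [2.658, 1.675, 0.0]
ft_force: [-1.8, 0.6, 3.5]
width: 15.8
grasp_force: 30.0
```

Request:
{"name": "servo_tool", "arguments": {
  "plan": [
    [[1, 0, 0, 0.7, 0, 0, 0], [1, 0, 0, 0.9, 0, 0, 0], [1, 0, 0, 0.9, 0, 0, 0], [1, 0, 0, 0, 0, 0, 0], [1, 0, 0, 0, 0, 0, 0]]
  ]
}}

```text
t: 13.52
ee_pos: [636.4, 102.4, 188.5]
orientation: [2.656, 1.674, 0.007]
ft_force: [0.4, 0.2, -1.0]
width: 15.7
grasp_force: 30.0
```

```bash
python3 - <<'E'
from h import *
o=readout.get_obs();im=vision.get_image('wrist');cv2.imwrite('pics/w9.png',im[:,:,::-1])
print(o['t'],o['ee_pos'],psi(o),o['width'],o['grasp_force'],gripoff(im,o))
print((np.array([448.5,-187.5,93])-o['ee_pos'])/40,np.degrees(-.06-psi(o))/5)
E
```

```text
13.5167 [636.38039737 102.43437905 188.53218454] -0.44613545474334493 15.701885664745518 29.976867735385895 (np.int64(205), np.float64(-14.25281261238166))
[-4.69700993 -7.24835948 -2.38830461] 4.424786375431694
```

Request:
{"name": "servo_tool", "arguments": {
  "plan": [
    [[1, -0.47, -0.72, 0, 0, 0, 0.44], [1, -0.47, -0.72, 0, 0, 0, 0.44], [1, -0.47, -0.72, 0, 0, 0, 0.44], [1, -0.47, -0.72, 0, 0, 0, 0.44], [1, -0.47, -0.72, 0, 0, 0, 0.44]]
  ]
}}

```text
t: 13.98
ee_pos: [538.9, -42.6, 184.3]
orientation: [-2.481, -1.923, 0.004]
ft_force: [1.2, -0.1, -0.7]
width: 15.8
grasp_force: 30.0
```

Request:
{"name": "servo_tool", "arguments": {
  "plan": [
    [[1, -0.47, -0.72, 0, 0, 0, 0.44], [1, -0.47, -0.72, 0, 0, 0, 0.44], [1, -0.47, -0.72, 0, 0, 0, 0.44], [1, -0.47, -0.72, 0, 0, 0, 0.44], [1, -0.47, -0.72, 0, 0, 0, 0.44]]
  ]
}}

```text
t: 14.4
ee_pos: [445.0, -186.4, 184.6]
orientation: [-2.285, -2.151, 0.002]
ft_force: [0.4, -0.7, -1.2]
width: 15.9
grasp_force: 30.0
```

Request:
{"name": "servo_tool", "arguments": {
  "plan": [
    [[1, 0, 0, 0, 0, 0, 0], [1, 0, 0, 0, 0, 0, 0], [1, 0, 0, 0, 0, 0, 0]]
  ]
}}

```text
t: 14.65
ee_pos: [446.7, -185.5, 185.2]
orientation: [-2.289, -2.148, 0.001]
ft_force: [-0.0, -0.2, -0.4]
width: 15.9
grasp_force: 30.0
```

```bash
python3 - <<'E'
from h import *
o=readout.get_obs();im=vision.get_image('wrist');cv2.imwrite('pics/w10.png',im[:,:,::-1])
print(o['t'],o['ee_pos'],psi(o),(np.array([448.5,-187.7,93])-o['ee_pos'])/40)
E
```

```text
14.65 [ 446.68215941 -185.52310912  185.22006055] -0.06359462704929861 [ 0.04544601 -0.05442227 -2.30550151]
```

Request:
{"name": "servo_tool", "arguments": {
  "plan": [
    [[1, 0.05, -0.05, -0.8, 0, 0, 0], [1, 0, 0, -0.8, 0, 0, 0], [1, 0, 0, -0.5, 0, 0, 0], [1, 0, 0, -0.18, 0, 0, 0], [1, 0, 0, 0, 0, 0, 0]]
  ]
}}

```text
t: 15.12
ee_pos: [449.0, -186.3, 93.6]
orientation: [-2.285, -2.151, 0.002]
ft_force: [0.0, -0.4, -1.1]
width: 15.5
grasp_force: 30.0
```

Request:
{"name": "servo_tool", "arguments": {
  "plan": [
    [[1, 0, 0, 0, 0, 0, 0], [0.35, 0, 0, 0, 0, 0, 0], [0.35, 0, 0, 0, 0, 0, 0], [0.35, 0, 0, 0, 0, 0, 0], [0.35, 0, 0, 0, 0, 0, 0]]
  ]
}}

```text
t: 15.53
ee_pos: [449.5, -187.8, 95.5]
orientation: [2.289, 2.151, 0.001]
ft_force: [0.2, -0.1, -0.6]
width: 28.1
grasp_force: 0.0
```

Request:
{"name": "servo_tool", "arguments": {
  "plan": [
    [[0.35, 0, 0, 0.5, 0, 0, 0], [0.35, 0, 0, 0.9, 0, 0, 0], [1, 0, 0.2, 0.9, 0, 0, 0], [1, 0.3, 0.8, 0.4, 0, 0, 0], [1, 0.3, 0.8, 0, 0, 0, 0]]
  ]
}}

```text
t: 15.95
ee_pos: [475.2, -116.4, 207.3]
orientation: [2.288, 2.143, 0.006]
ft_force: [0.7, -0.5, 0.3]
width: 11.9
grasp_force: 0.0
```

Request:
{"name": "servo_tool", "arguments": {
  "plan": [
    [[1, 0.5, 0.8, 0, 0, 0, 0], [1, 0.5, 0.8, 0, 0, 0, 0], [1, 0.5, 0.7, 0, 0, 0, 0], [1, 0, 0, 0, 0, 0, 0], [1, 0, 0, 0, 0, 0, 0]]
  ]
}}

```text
t: 16.37
ee_pos: [533.8, -22.4, 203.3]
orientation: [2.286, 2.154, 0.001]
ft_force: [0.6, 0.5, -0.6]
width: 0.3
grasp_force: 0.0
```

```bash
python3 - <<'E'
from h import *
o=readout.get_obs();im=vision.get_image('wrist');t=vision.get_image('top');s=vision.get_image('scene')
print(o['t'],o['ee_pos'],psi(o),o['width'])
a=cv2.resize(im,(400,300));b=cv2.resize(t[110:290,320:480],(267,300));c=cv2.resize(s[90:240,100:290],(380,300))
cv2.imwrite('pics/m1.png',np.vstack([np.hstack([a,c]),np.hstack([b,np.zeros((300,513,3),np.uint8)])])[:,:,::-1])
E
```

```text
16.3667 [533.80827019 -22.3919471  203.28416423] -0.05919640548097036 0.28794810957659456
```

View pics/m1.png

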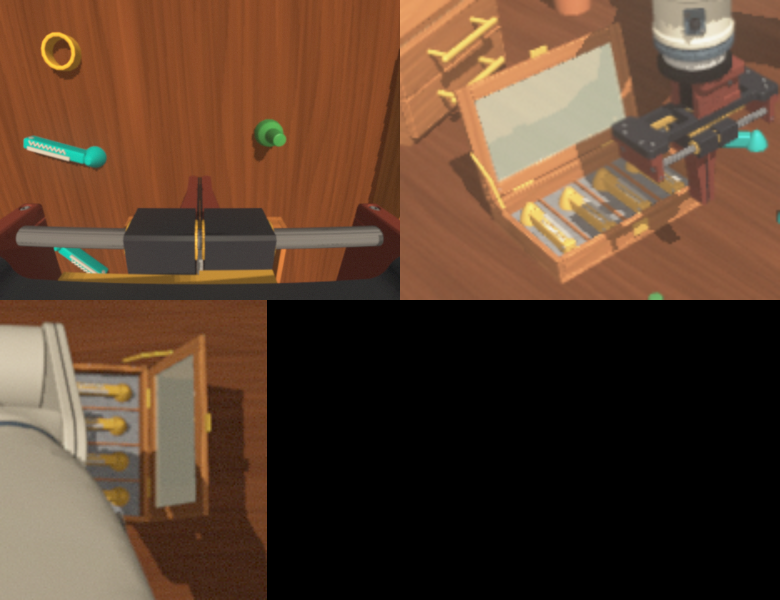

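All four pieces lie in their lanes, bells towards the hinge. The lid is still open and the stay is attached at its +x side. Next is the lid angle and the push path.

```bash
cat > lid.py <<'E'
from h import *
a=.06; X=np.array([np.cos(a),-np.sin(a)]);Y=np.array([np.sin(a),np.cos(a)]); C=np.array([530.8,-214.5])+[1.3,1.2]
def tcp(th,r=138):
    y=-77.5+r*np.cos(th)-8*np.sin(th); z=35+r*np.sin(th)+8*np.cos(th)
    return np.r_[C+(y-10)*Y, z+80]
E
python3 - <<'E'
from lid import *
from scipy.optimize import brentq
for n,uvs in (('top',[(442.4,131.2),(444.3,238.6),(445,183)]),('scene',[(100+(612-400)/2,90+28/2),(100+(460-400)/2,90+92/2)])):
    for uv in uvs:
        o,d=ray(n,[uv]); d=d[0]
        for z in (185,192):
            p=o+d*(z-o[2])/d[2]; q=p[:2]-C; print(n,uv,z,'case x,y',(q@X).round(1),(q@Y).round(1),'th',np.arccos(np.clip((q@Y+77.5)/155,-1,1)).round(3))
o=readout.get_obs(); print(o['ee_pos'],psi(o))
for th in np.arange(1.8,-.01,-.2): print(round(th,1),tcp(th).round(1))
print(tcp(0))
E
```

```text
top (442.4, 131.2) 185 case x,y 120.8 -110.4 th 1.785
top (442.4, 131.2) 192 case x,y 118.3 -107.7 th 1.767
top (444.3, 238.6) 185 case x,y -122.1 -109.0 th 1.775
top (444.3, 238.6) 192 case x,y -122.7 -106.3 th 1.757
top (445, 183) 185 case x,y 1.3 -113.2 th 1.803
top (445, 183) 192 case x,y -0.3 -110.4 th 1.785
scene (206.0, 104.0) 185 case x,y -109.9 -100.8 th 1.721
scene (206.0, 104.0) 192 case x,y -102.5 -89.8 th 1.65
scene (130.0, 136.0) 185 case x,y 114.5 -103.2 th 1.737
scene (130.0, 136.0) 192 case x,y 119.1 -92.2 th 1.666
[532.31335069 -24.45696642 202.94730536] -0.0629191375893281
1.8 [ 524.5 -339.7  247.6]
1.6 [ 526.1 -312.6  252.7]
1.4 [ 527.8 -285.1  252.4]
1.2 [ 529.4 -258.2  246.5]
1.0 [ 530.9 -232.9  235.4]
0.8 [ 532.3 -210.4  219.6]
0.6 [ 533.4 -191.5  199.5]
0.4 [ 534.3 -176.9  176.1]
0.2 [ 534.9 -167.2  150.3]
0.0 [ 535.1 -162.9  123. ]
[ 535.12818233 -162.89087273  123.        ]
```

Request:
{"name": "servo_tool", "arguments": {
  "plan": [
    [[1, 0, 0, 0.9, 0, 0, 0], [1, 0, 0, 0.9, 0, 0, 0], [1, 0, -0.2, 0.9, 0, 0, 0], [1, -0.03, -0.9, 0, 0, 0, 0], [1, -0.03, -0.9, 0, 0, 0, 0]]
  ]
}}

```text
t: 16.93
ee_pos: [531.0, -105.2, 313.9]
orientation: [2.285, 2.149, 0.004]
ft_force: [1.5, -0.6, -0.7]
width: 0.2
grasp_force: 0.0
```

Request:
{"name": "servo_tool", "arguments": {
  "plan": [
    [[1, -0.03, -0.9, 0, 0, 0, 0], [1, -0.03, -0.9, 0, 0, 0, 0], [1, -0.03, -0.9, 0, 0, 0, 0], [1, -0.03, -0.9, 0, 0, 0, 0], [1, -0.03, -0.9, 0, 0, 0, 0]]
  ]
}}

```text
t: 17.35
ee_pos: [522.9, -286.6, 311.0]
orientation: [-2.292, -2.148, 0.0]
ft_force: [1.0, 0.6, -0.6]
width: 0.7
grasp_force: 0.0
```

Request:
{"name": "servo_tool", "arguments": {
  "plan": [
    [[1, -0.03, -0.9, 0, 0, 0, 0], [1, -0.03, -0.9, 0, 0, 0, 0], [1, 0, -0.2, 0, 0, 0, 0], [1, 0, 0, 0, 0, 0, 0], [1, 0, 0, 0, 0, 0, 0]]
  ]
}}

```text
t: 17.77
ee_pos: [521.1, -364.1, 310.6]
orientation: [-2.291, -2.147, -0.0]
ft_force: [-0.6, 0.4, -0.0]
width: 0.3
grasp_force: 0.0
```

```bash
python3 - <<'E'
from lid import *
o=readout.get_obs(); im=vision.get_image('wrist'); cv2.imwrite('pics/w11.png',im[:,:,::-1])
q=o['ee_pos'][:2]-C; print(o['t'],o['ee_pos'],psi(o),'case',q@X,q@Y,o['ft_force'])
E
```

```text
17.7667 [ 521.08077585 -364.07934556  310.57644276] -0.06482837245288593 case -1.9580618392086426 -151.16878097728687 [-0.56044254  0.40194034 -0.01026357]
```

View pics/w11.png

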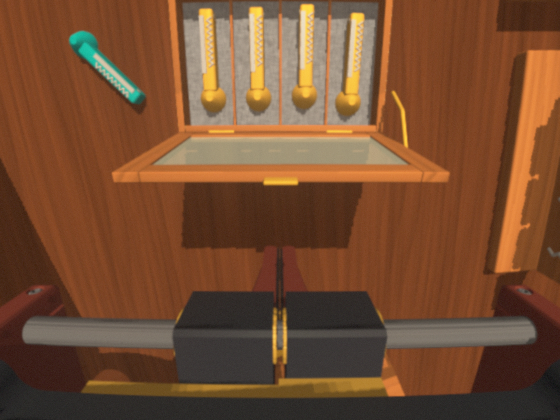

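The wrist view shows all four pieces seated and the lid's tab at (281,183), with the closed fingers clear behind it. I lower the fingers and push to about upright.

Request:
{"name": "servo_tool", "arguments": {
  "plan": [
    [[1, 0, 0, -0.7, 0, 0, 0], [1, 0, 0, -0.8, 0, 0, 0], [1, 0.05, 0, 0, 0, 0, 0], [1, 0.02, 0.3, 0, 0, 0, 0], [1, 0.02, 0.3, 0, 0, 0, 0]]
  ]
}}

```text
t: 18.23
ee_pos: [526.6, -338.5, 252.3]
orientation: [2.289, 2.151, 0.001]
ft_force: [0.7, -0.7, -0.1]
width: 0.4
grasp_force: 0.0
```

Request:
{"name": "servo_tool", "arguments": {
  "plan": [
    [[1, 0.02, 0.25, 0, 0, 0, 0], [1, 0.02, 0.25, 0.03, 0, 0, 0], [1, 0.01, 0.2, 0.03, 0, 0, 0], [1, 0.01, 0.23, 0, 0, 0, 0], [1, 0.01, 0.23, 0, 0, 0, 0]]
  ]
}}

```text
t: 18.65
ee_pos: [529.5, -292.8, 254.7]
orientation: [2.287, 2.149, 0.001]
ft_force: [2.2, -2.5, -0.4]
width: 0.5
grasp_force: 1.4
```

```bash
python3 - <<'E'
from lid import *
o=readout.get_obs(); q=o['ee_pos'][:2]-C; print(o['t'],o['ee_pos'],psi(o),'case',q@X,q@Y,o['ft_force'])
E
```

```text
18.65 [ 529.52663221 -292.80711526  254.65725352] -0.062171764126037955 case 2.198828061334534 -79.51835482491902 [ 2.18035602 -2.48635817 -0.35104159]
```

Request:
{"name": "servo_tool", "arguments": {
  "plan": [
    [[1, 0.01, 0.22, -0.03, 0, 0, 0], [1, 0.01, 0.22, -0.05, 0, 0, 0], [1, 0.01, 0.22, -0.06, 0, 0, 0], [1, 0.01, 0.22, -0.07, 0, 0, 0], [1, 0.01, 0.21, -0.08, 0, 0, 0]]
  ]
}}

```text
t: 19.07
ee_pos: [530.8, -248.8, 241.5]
orientation: [-2.289, -2.151, -0.0]
ft_force: [2.4, -2.0, 0.8]
width: 0.8
grasp_force: 1.1
```

Request:
{"name": "servo_tool", "arguments": {
  "plan": [
    [[1, 0.01, 0.21, -0.1, 0, 0, 0], [1, 0.01, 0.21, -0.11, 0, 0, 0], [1, 0.01, 0.19, -0.13, 0, 0, 0], [1, 0.01, 0.19, -0.13, 0, 0, 0], [1, 0.01, 0.18, -0.14, 0, 0, 0]]
  ]
}}

```text
t: 19.48
ee_pos: [532.6, -209.8, 216.7]
orientation: [-2.289, -2.151, 0.001]
ft_force: [0.1, -2.1, 1.5]
width: 0.7
grasp_force: 0.8
```

```bash
python3 - <<'E'
from lid import *
o=readout.get_obs(); q=o['ee_pos'][:2]-C; print(o['t'],o['ee_pos'],'case',q@X,q@Y,o['ft_force'])
E
```

```text
19.4833 [ 532.61523191 -209.78570482  216.69755521] case 0.30357355160788263 3.538866715481738 [ 0.08275032 -2.06352993  1.49416891]
```

Request:
{"name": "servo_tool", "arguments": {
  "plan": [
    [[1, 0.01, 0.15, -0.14, 0, 0, 0], [1, 0.01, 0.15, -0.15, 0, 0, 0], [1, 0.01, 0.15, -0.16, 0, 0, 0], [1, 0.01, 0.13, -0.19, 0, 0, 0], [1, 0.01, 0.12, -0.19, 0, 0, 0]]
  ]
}}

```text
t: 19.9
ee_pos: [534.5, -181.9, 183.4]
orientation: [-2.289, -2.151, 0.001]
ft_force: [0.0, -1.4, 1.4]
width: 0.2
grasp_force: 0.7
```

Request:
{"name": "servo_tool", "arguments": {
  "plan": [
    [[1, 0.01, 0.12, -0.2, 0, 0, 0], [1, 0, 0.09, -0.21, 0, 0, 0], [1, 0, 0.08, -0.21, 0, 0, 0], [1, 0, 0.07, -0.21, 0, 0, 0], [1, 0, 0.05, -0.15, 0, 0, 0]]
  ]
}}

```text
t: 20.32
ee_pos: [535.1, -165.8, 143.9]
orientation: [-2.289, -2.151, 0.0]
ft_force: [-0.1, -0.5, 1.7]
width: 0.5
grasp_force: 0.5
```

Request:
{"name": "servo_tool", "arguments": {
  "plan": [
    [[1, 0, 0.03, -0.12, 0, 0, 0], [1, 0, 0.03, -0.1, 0, 0, 0], [1, 0, 0.02, -0.1, 0, 0, 0], [1, 0, 0, 0, 0, 0, 0]]
  ]
}}

```text
t: 20.65
ee_pos: [534.8, -162.8, 131.5]
orientation: [-2.289, -2.15, 0.001]
ft_force: [-0.0, 0.0, 0.1]
width: 0.5
grasp_force: 0.0
```

```bash
python3 - <<'E'
from lid import *
o=readout.get_obs(); q=o['ee_pos'][:2]-C; print(o['t'],o['ee_pos'],'case',q@X,q@Y,o['ft_force'])
E
```

```text
20.65 [ 534.80444705 -162.78917954  131.53025882] case -0.3292506593184725 50.58209773338299 [-0.03379888  0.00393156  0.11368041]
```

Request:
{"name": "servo_tool", "arguments": {
  "plan": [
    [[1, 0, 0, -0.06, 0, 0, 0], [1, 0, 0, -0.06, 0, 0, 0], [1, 0, 0, -0.05, 0, 0, 0], [1, 0, 0, 0, 0, 0, 0]]
  ]
}}

```text
t: 20.98
ee_pos: [535.1, -163.0, 125.2]
orientation: [-2.29, -2.151, 0.0]
ft_force: [0.6, -0.4, -1.1]
width: 0.5
grasp_force: 0.0
```

Request:
{"name": "servo_tool", "arguments": {
  "plan": [
    [[1, 0, 0, -0.02, 0, 0, 0], [1, 0, 0, 0, 0, 0, 0]]
  ]
}}

```text
t: 21.15
ee_pos: [535.2, -163.0, 124.6]
orientation: [2.29, 2.151, 0.0]
ft_force: [0.1, 0.5, -0.8]
width: 0.4
grasp_force: 0.0
```

Request:
{"name": "servo_tool", "arguments": {
  "plan": [
    [[1, 0, 0, -0.02, 0, 0, 0], [1, 0, 0, 0, 0, 0, 0]]
  ]
}}

```text
t: 21.32
ee_pos: [535.2, -163.0, 123.9]
orientation: [2.29, 2.151, 0.0]
ft_force: [0.1, -0.2, 1.1]
width: 0.8
grasp_force: 0.1
```

Request:
{"name": "servo_tool", "arguments": {
  "plan": [
    [[1, 0, 0, -0.02, 0, 0, 0], [1, 0, 0, 0, 0, 0, 0]]
  ]
}}

```text
t: 21.48
ee_pos: [535.2, -163.0, 123.3]
orientation: [2.289, 2.151, 0.0]
ft_force: [-0.8, 1.4, 2.9]
width: 0.5
grasp_force: 1.8
```

Request:
{"name": "servo_tool", "arguments": {
  "plan": [
    [[1, 0, 0, -0.02, 0, 0, 0], [1, 0, 0, 0, 0, 0, 0]]
  ]
}}

```text
t: 21.65
ee_pos: [535.3, -163.0, 123.3]
orientation: [2.289, 2.151, 0.0]
ft_force: [-3.5, 1.2, 11.7]
width: 0.3
grasp_force: 6.0
```

The force rises sharply at z = 123.3, the shut height, so the lid is down. I retreat and check.

Request:
{"name": "servo_tool", "arguments": {
  "plan": [
    [[1, 0, 0, 0.3, 0, 0, 0], [1, 0, 0, 0.9, 0, 0, 0], [1, 0, 0, 0.9, 0, 0, 0], [1, 0, 0.5, 0.8, 0, 0, 0], [1, 0, 0.9, 0, 0, 0, 0]]
  ]
}}

```text
t: 22.07
ee_pos: [538.6, -109.3, 244.9]
orientation: [2.286, 2.14, 0.009]
ft_force: [2.5, -0.1, -0.1]
width: 0.7
grasp_force: 0.0
```

Request:
{"name": "servo_tool", "arguments": {
  "plan": [
    [[1, 0, 0.95, 0, 0, 0, 0], [1, 0, 0.95, 0, 0, 0, 0], [1, 0, 0.95, 0, 0, 0, 0], [1, 0, 0.95, 0, 0, 0, 0], [1, 0, 0.95, 0, 0, 0, 0]]
  ]
}}

```text
t: 22.48
ee_pos: [534.9, 84.7, 238.9]
orientation: [2.289, 2.151, 0.001]
ft_force: [0.0, 0.5, -0.6]
width: 0.4
grasp_force: 0.0
```

Request:
{"name": "servo_tool", "arguments": {
  "plan": [
    [[1, 0, 0.95, 0, 0, 0, 0], [1, 0, 0.95, 0, 0, 0, 0], [1, 0, 0, 0, 0, 0, 0], [1, 0, 0, 0, 0, 0, 0], [1, 0, 0, 0, 0, 0, 0]]
  ]
}}

```text
t: 22.9
ee_pos: [534.9, 158.7, 238.4]
orientation: [2.288, 2.152, -0.001]
ft_force: [-0.5, 0.2, 1.3]
width: 0.3
grasp_force: 0.0
```

```bash
python3 - <<'E'
from h import *
o=readout.get_obs();t=vision.get_image('top');s=vision.get_image('scene')
print(o['t'],o['ee_pos'],o['ft_force'])
b=cv2.resize(t[100:300,100:480],(760,400))[:,300:];b=cv2.resize(b,(460,400));c=cv2.resize(s[120:260,100:260],(340,298))
out=np.zeros((400,800,3),np.uint8);out[:,:460]=b;out[:298,460:]=c
cv2.imwrite('pics/f.png',out[:,:,::-1])
E
```

```text
22.9 [534.93629695 158.7293996  238.38157474] [-0.48750069  0.1912858   1.30704098]
```

View pics/f.png

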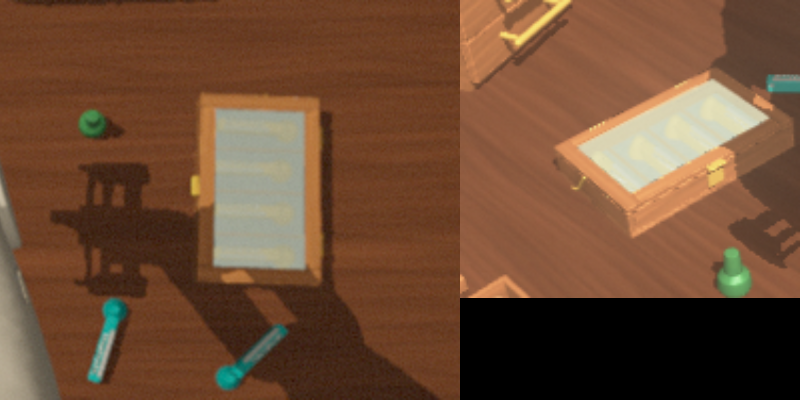

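The final pictures show the lid lying flat on the rim over all four pieces, and the stopper and turquoise look-alikes undisturbed.

```bash
python3 -c "from workcell import close_job; print(close_job())"
```

```text
the job is handed in; nothing more can be done
None
```

The three loose waiter's friends lie flat in lanes 1 to 3, bells towards the hinge like the displayed one, and the glass lid is fully shut over all four; handed in at about 23 s of the 72 s allowed.

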